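# Drop a fresh cake of soap into the soap box

## Robot

A 7-joint arm with a two-finger parallel gripper is mounted at the origin on the work surface. World frame = base frame: x ahead of the robot, y to its left, z up, the work surface at z = 0. Lengths are in mm, angles in rad, forces in N, time in s.
With the tool pointing down it reaches from about 350 to 775 mm from the base axis. Payload 3.1 kg.
Tool frame: the origin (TCP) lies midway between the tips of the shut fingers; the grasp point (between the pads) lies 19 mm behind it; z points along the fingers, y is the line along which they close (so a half turn about z gives the same grasp; the last joint's range is limited). The gripper opens to 85 mm and grips with 20 to 120 N. Pads are 22 mm wide; open, the fingers measure 114 mm over their backs; the gripper's body (76 mm by 85 mm) begins 54 mm behind the grasp point. The pads swing forward as they close: fully open they stand 13 mm farther back than shut.
Start: joints at [-1.145, 0.311, 0.014, 1.512, -0.004, 1.319, -0.027], TCP at [247.985, 490.939, 231.304] pointing down, gripper open.
Joint ranges: [-2.7, 2.7], [-0.3, 1.91], [-1.27, 1.3], [0.12, 2.57], [-1.44, 4.58], [0.2, 2.03], [-3.05, 3.05]. Speed limits (rad/s): [2.79, 2.79, 3.14, 3.14, 3.14, 3.14, 3.14].

## Interface

Orientations are given as a unit quaternion [x, y, z, w].
In Python, from plant import read_state, cams, workorder gives the robot as it stands. The module is installed in compiled form; this text tells all that it offers.
- The arm moves only by the tool play_rows, never from a script. Its argument "moves" is a list of rows, each an object of numbers: "tx", "ty", "tz": the shift along the world's x, y, z in mm; "turn": the turn about the world's z in degrees; "gripper": the finger opening in mm, from 0 to 85.4. In form: [{"tx": .., "ty": .., "tz": .., "turn": .., "gripper": ..}, ...]. A call has 1 to 20 rows; each row shifts and turns the commanded pose from where the row before left it; what a row does not reach is not made up. A row lasts 1/8 s, in which the tool goes at most 62.5 mm and 10.7 degrees, less where a joint would pass 70% of its speed; a pose out of reach is approached as far as the arm can. A call is refused whole if a number of a shift passes 62.5 or a number of a turn 10.7, either way. A call with a gripper value outside its range is refused whole. The fingers move at their own pace and stop on an object; "newtons" is the grip in N (left out, the last holds). Time passes only in rows, so rows that do not move let the fingers close. It gives the time, the measured TCP pose, the force, the opening and the grip force at its end, in the units of the state.
- read_state(): the state, without advancing time (a new reading comes with each control period).
- cams.read_camera(name): name is "scene" or "side" or "wrist"; returns the picture (480x640x3 uint8, blue, green, red); there is no depth.
- cams.camera_params(name): a dict with "fx", "fy", "cx", "cy" (pixels), "T" (4x4, takes a point from camera to world coordinates); the wrist camera has in their place "T_tool_cam" (4x4, takes a point from camera to tool coordinates, whose origin is the TCP and whose axes are the flange's). Camera axes: x right, y up, looking along -z (the intrinsics and any distortion apply to the point x, -y, -z); pixel columns grow to the right and rows downward; lengths in mm; the calibration is good to about 2 mm. The wrist camera is an equidistant fisheye: a pixel r from the principal point sees the ray r / f radians off the axis. A picture is of the moment at which its call begins: read the wrist's pose just before it. camera_params takes no time and is no camera call.
- workorder.sign_off(): hands the job in; it is judged then, once.
The state is a dict: "time": time; "joints": joint angles; "qd": joint speeds; "joint_efforts": joint torques, N m; "eef_pos": TCP position; "tcp_rot": TCP orientation; "wrist_force": force on the tool from outside, world axes, zero at the start; "wrist_torque": the same for the moment, N m; "width": opening from 0.0 (shut) to 1.0 (fully open); "grasp_force": force on a finger pad.
Only numpy, scipy, OpenCV 4.12 (cv2) and the standard library are available. Lean on these libraries where they do the work, as an engineer would, in place of code of your own. Each camera call takes 0.05 s, during which the arm holds its last target. There are 200 camera calls.

## Task

Open the lid of the clear soap box wide, then push the sloping sprung plunger under the little tin awning fully in, so that the waiting cake of soap slides down the chute into the box. Let the plunger come back out and press the lid fully shut over the soap. Leave the other things on the ledge where they stand.

Things in the scene. Friction and masses are not known exactly. Their poses are not given: they have to be found in the camera images.
- dispenser: Fixed soap dispenser on a wooden board 160 x 430 x 12 mm. Origin at ledge height, 10 mm in +y from the board's centre; z up; its front (-x) roughly faces the robot. In this frame the clear soap box is at x = -60 to 60, y = -205 to -55 mm, rim at z = 70; a grey block up to z = 97 at x = -15 to 65, y = 100 to 180 carries the plunger.
- chute_lip (a point): Middle of the lower lip of the grey tin chute in which the soap waits behind a steel gate; dispenser (-4, -50, 90) mm, just above the box's +y edge. The chute (94 mm wide, open above) climbs from here at 52 degrees to y = 20 mm; its walls reach z = 202 mm. Axes of the dispenser.
- awning_edge (a point): Middle of the front lower edge of the tin awning over the plunger, at dispenser (-40, 140, 250) mm; axes of the dispenser. The awning is 120 mm wide (y) and rises from here 118 mm backwards (+x) on two posts. An upright gripper cannot get at the plunger: lean the tool back towards -x, its closing line along y.
- lid (a joint): Angle of the soap box's clear lid (120 x 150 x 6 mm), hinged along the box's far (+x) rim: 0 = shut, grows as it opens, 1.57 = upright, 1.9 = stop. The stiff hinge keeps it where it is left. Starts shut or slightly ajar.
- lid_hinge (a point): Fixed point on the lid's hinge line (which is parallel to the dispenser's y), at dispenser (60, -130, 70.5) mm; its axes are those of the dispenser.
- lid_knob (a point): Centre of the lid's white knob: a disc 24 mm across, 18 mm wide, its axis along the hinge line (y), on a 12 mm stem. Pinch its two flat sides from above; it can turn between the fingers. It lies 90 mm from the hinge line along the lid, 34 mm above the lid's underside (28 above its top), 40 mm to -y of lid_hinge. Axes turn with the lid.
- plunger (a joint): Travel of the sprung plunger in m: 0 = out, 0.032 = pushed fully home; needs about 2.5 N at first and 9 N at the end, and springs back. Only near the end of the stroke does the gate let the soap go.
- plunger_top (a point): Centre of the outer face of the plunger's white round cap (48 mm across, 12 mm thick), at dispenser (-50, 140, 150) mm when out. Its z axis points outward along the stroke, leaning 28 degrees from vertical towards the dispenser's -x; push along -z. y is the dispenser's y.
- box_floor (a point): Centre of the inner floor of the soap box, inside 112 x 142 mm, 54 mm deep; axes of the dispenser.
- soap: Cream cake of soap, 80 x 50 x 28 mm, about 110 g, lying in the chute. Origin at the centre of its underside.
- soap_center (a point): Centre of the cake of soap.
- cup: Yellow steel cup, 80 mm across the rim, 80 mm high; a bystander. Origin: centre of its underside.
- tumbler: Round glass tumbler, 70 mm across, 105 mm high; a bystander. Origin: centre of its underside.
- nail_brush: Wooden nail brush lying bristles down, 100 x 42 x 34 mm; a bystander. Origin: centre of its underside.
- comb: Red plastic comb lying flat, 150 x 36 x 5 mm; a bystander. Origin: centre of its underside.
- shampoo: Green plastic bottle, 54 mm across, 150 mm high; a bystander. Origin: centre of its underside.
- powder_jar: White jar with metal lid, 60 mm across, 75 mm high; a bystander. Origin: centre of its underside.
- pumice: Grey pumice stone, 80 x 55 x 30 mm; a bystander. Origin: centre of its underside.

How it is judged:
By the outcome, as a careful person would: the job done as asked, in the order asked, and still so for the second after the job is handed in, with the robot touching nothing.
It also fails if it takes over 72 s, if anything falls off the work surface, if the arm or the gripper's body presses on something with over 40 N, if the wrist force passes 120 N, or if a joint passes its speed limit or range.

## Working session

There is one attempt and no reset: what is moved stays moved. The work goes in short steps, Python scripts to look and compute and a tool call to move; the robot and the scene stay as the last step left them, time stands still between calls to the robot, and variables do not carry over. Pictures are saved under pics/ and viewed, at most 10 in all, crops included, and the job is handed in when it is done.

Besides the shell and the picture viewer there is one more tool, called after "Request:" as name(argument=value, ...), one argument or row to a line, values as JSON. play_rows: Moves the arm, as the interface text tells. Its arguments: {"type":"object","properties":{"moves":{"type":"array"},"newtons":{"type":"number"}},"required":["moves"]}

```bash
mkdir -p pics
python3 - <<'E'
from plant import read_state, cams, workorder
import cv2
s=read_state();print(s)
for n in ("scene","side"):
    cv2.imwrite(f"pics/{n}0.png",cams.read_camera(n)); p=cams.camera_params(n);print(n,p)
print(cams.camera_params("wrist"))
E
```

```text
{'time': 0.0, 'joints': array([-1.14472085,  0.31175604,  0.01398972,  1.51308236, -0.00440684,
        1.31920408, -0.02722016]), 'qd': array([-1.34418651e-04, -6.08125333e-04, -8.94632528e-05,  6.05042309e-04,
        7.07714783e-04, -1.67001913e-03,  3.94272938e-04]), 'joint_efforts': array([-7.09034930e-05, -3.79912555e+01,  1.45961274e-01, -2.30587649e+01,
        1.21788145e-02,  1.36716716e-02,  2.17010000e-05]), 'eef_pos': array([247.64714988, 490.2579495 , 230.19419204]), 'tcp_rot': array([ 2.31733272e-01,  9.72778612e-01, -1.18632409e-03, -2.35657893e-04]), 'wrist_force': array([ 0.60630758,  0.81361777, -0.07430933]), 'wrist_torque': array([-0.00216248,  0.01451772,  0.00415259]), 'grasp_force': 0.0, 'width': 1.001683333694107}
scene {'fx': 492.7812825171852, 'fy': 492.7812825171852, 'cx': 318.2795791113395, 'cy': 238.61128170429237, 'T': array([[ 7.59357252e-01, -4.74734782e-01,  4.44975788e-01,
         1.03275738e+03],
       [ 6.50513299e-01,  5.38699042e-01, -5.35383779e-01,
        -5.10658182e+02],
       [ 1.44572710e-02,  6.96010222e-01,  7.17886313e-01,
         
[... 317 characters left out ...]
195e-01,  5.33651502e-01, -6.70788255e-01,
        -8.80504928e+02],
       [ 1.80882243e-03,  7.83236197e-01,  6.21721633e-01,
         1.00391081e+03],
       [ 0.00000000e+00,  0.00000000e+00,  0.00000000e+00,
         1.00000000e+00]])}
{'fx': 371.64829954431775, 'fy': 371.64829954431775, 'cx': 318.2728159518277, 'cy': 236.94526581302208, 'T_tool_cam': array([[ 5.84954685e-04,  9.46139379e-01,  3.23759067e-01,
         8.40835175e+01],
       [ 9.99999732e-01, -6.96188014e-04,  2.27750739e-04,
        -1.17358521e-01],
       [ 4.40881124e-04,  3.23758846e-01, -9.46139532e-01,
        -1.42316429e+02],
       [ 0.00000000e+00,  0.00000000e+00,  0.00000000e+00,
         1.00000000e+00]])}
```

View pics/scene0.png

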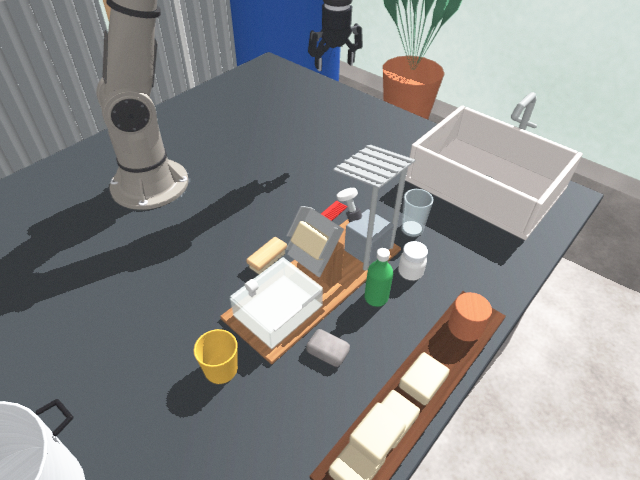

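View pics/side0.png

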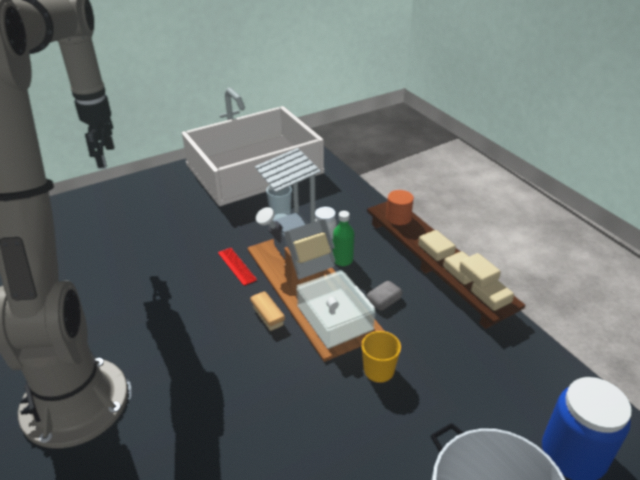

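Scene shows box (knob ~251,286), cap (348,196), board corners (223,318), (272,350), (400,248). The side view shows knob (332,306), cap (265,215), board corners (330,357), (250,246). I'll fit the pose and check it with an enlarged overlay.

```bash
cat > h.py <<'E'
import numpy as np, cv2
from plant import read_state, cams, workorder
from scipy.optimize import least_squares
from scipy.spatial.transform import Rotation as R
def proj(n,P):
    p=cams.camera_params(n);T=p["T"];c=(np.atleast_2d(P)-T[:3,3])@T[:3,:3]
    return np.c_[p["cx"]+p["fx"]*c[:,0]/-c[:,2],p["cy"]+p["fy"]*c[:,1]/c[:,2]]
def d2w(v,P):
    return R.from_euler("z",v[2]).apply(np.atleast_2d(P))+[v[0],v[1],0]
def knob(a): # dispenser frame, lid angle a
    return np.array([60-90*np.cos(a)+34*np.sin(a),-170,70.5+90*np.sin(a)+34*np.cos(a)])
E
cat > fit.py <<'E'
from h import *
# (cam, dispenser point or None for knob, pixel, weight)
obs=[("scene",(-80,-225,12),(223,318)),("scene",(80,-225,12),(272,350)),("scene",(80,205,12),(400,248)),
("scene",(-50,140,150),(348,194)),("side",(-80,-225,12),(330,357)),("side",(-80,205,12),(250,246)),("side",(-50,140,150),(263,214)),
("scene",None,(251,286)),("side",None,(332,306))]
def f(v):
    return np.concatenate([proj(c,d2w(v,knob(v[3]) if P is None else P))[0]-px for c,P,px in obs])
best=min((least_squares(f,[550,0,y,0.1],loss="soft_l1") for y in np.arange(-3,3,1)),key=lambda r:r.cost)
v=best.x;print(v,np.round(f(v).reshape(-1,2),1));np.save("v.npy",v)
ims=[]
for n,(x,y,w,h) in {"scene":(210,140,200,220),"side":(230,140,180,220)}.items():
    im=cv2.resize(cams.read_camera(n)[y:y+h,x:x+w],None,fx=2,fy=2,interpolation=cv2.INTER_CUBIC)
    P=[(-80,-225,12),(80,-225,12),(80,205,12),(-80,205,12),(-50,140,150),(-40,140,250),(-40,80,250),(-40,200,250),(-60,-205,70),(60,-205,70),(60,-55,70),(-60,-55,70),(-4,-50,90),knob(v[3])]
    for q in proj(n,d2w(v,P)): cv2.circle(im,tuple(np.round((q-[x,y]+.5)*2).astype(int)),2,(255,0,255),-1)
    ims.append(im)
cv2.imwrite("pics/ov.png",np.hstack(ims))
E
python3 fit.py
```

```text
Traceback (most recent call last):
  File "fit.py", line 8, in <module>
    best=min((least_squares(f,[550,0,y,0.1],loss="soft_l1") for y in np.arange(-3,3,1)),key=lambda r:r.cost)
  File "fit.py", line 8, in <genexpr>
    best=min((least_squares(f,[550,0,y,0.1],loss="soft_l1") for y in np.arange(-3,3,1)),key=lambda r:r.cost)
              ~~~~~~~~~~~~~^^^^^^^^^^^^^^^^^^^^^^^^^^^^^^^^
  File "fit.py", line 7, in f
    return np.concatenate([proj(c,d2w(v,knob(v[3]) if P is None else P))[0]-px for c,P,px in obs])
                           ~~~~^^^^^^^^^^^^^^^^^^^^^^^^^^^^^^^^^^^^^^^^^
  File "h.py", line 6, in proj
    p=cams.camera_params(n);T=p["T"];c=(np.atleast_2d(P)-T[:3,3])@T[:3,:3]
ValueError: time passes only in moves, steps and waits
```

```bash
sed -i 's/^def proj/import functools\nparams=functools.cache(cams.camera_params)\ndef proj/; s/p=cams.camera_params(n)/p=params(n)/' h.py; python3 fit.py 2>&1 | tail -15
```

```text
[578.83639598  46.85263402  12.51984519  31.35771943] [[-2.4 -2.2]
 [ 0.3 12.4]
 [ 2.8 -0.4]
 [-0.2 -2. ]
 [-5.2  0.9]
 [-1.7  0.3]
 [ 2.3  0.2]
 [ 1.   1.8]
 [ 0.4 -0.3]]
```

View pics/ov.png

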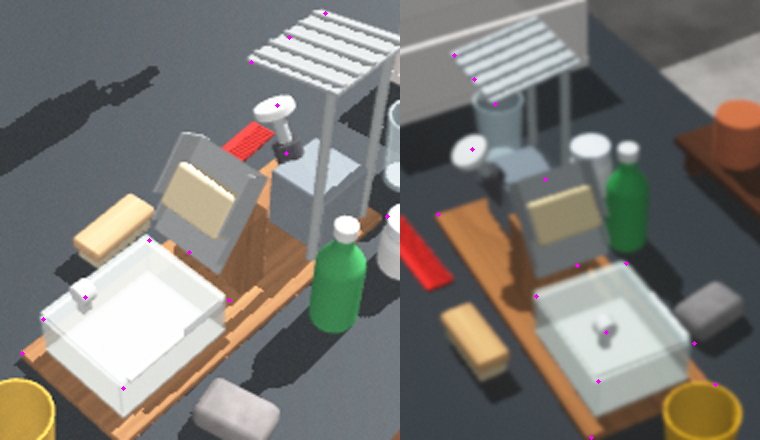

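Overlay fits well apart from my near-corner pixel (should be (271,359) in scene). I'll refit with corrected pixels.

```bash
python3 - <<'E'
s=open("fit.py").read()
a=s.index("obs=[");b=s.index("def f")
new='''S=lambda u,v:(209.5+u/2+.25,139.5+v/2+.25)
D=lambda u,v:(229.5+(u-400)/2+.25,139.5+v/2+.25)
obs=[("scene",(-80,-225,12),S(22,354)),("scene",(80,-225,12),S(122,438)),("scene",(-40,80,250),S(250,61)),("scene",(-40,200,250),S(324,12)),
("scene",(-60,-205,70),S(42,319)),("scene",(60,-55,70),S(226,300)),("scene",(-60,-55,70),S(150,240)),("scene",(-50,140,150),S(275,105)),
("side",(-80,-225,12),D(590,437)),("side",(-80,205,12),D(437,213)),("side",(-60,-55,70),D(537,297)),("side",(60,-205,70),D(690,344)),("side",(60,-55,70),D(627,264)),("side",(-50,140,150),D(470,149)),
("side",(-40,80,250),D(494,103)),("side",(-40,200,250),D(454,55)),
("scene",None,S(85,297)),("side",None,D(605,331))]
'''
s=s[:a]+new+s[b:]
s=s.replace("v=best.x;","v=best.x;v[2:]=(v[2:]+np.pi)%(2*np.pi)-np.pi;")
s=s[:s.index("ims=[]")]+'''
print("knob",d2w(v,knob(v[3])),"cap",d2w(v,(-50,140,150)),"hinge",d2w(v,(60,-130,70.5)))'''
open("fit.py","w").write(s)
E
python3 fit.py
```

```text
[ 5.78314355e+02  4.62206974e+01 -4.76893325e-02 -4.57541240e-02] [[-0.5 -1. ]
 [ 1.   3.6]
 [ 0.   0.5]
 [-0.1  0.5]
 [-0.2 -0.3]
 [ 1.  -0.4]
 [-1.1 -0.4]
 [ 0.2 -0.2]
 [-0.1 -0. ]
 [ 0.1  0.2]
 [-0.8 -0.6]
 [ 1.5 -0.4]
 [-0.6 -0.5]
 [ 0.5  0.1]
 [ 0.4  0.4]
 [-0.2 -0.1]
 [-0.7 -0.7]
 [ 0.2  0.3]]
knob [[ 538.7851005  -122.08624494  100.34798317]] cap [[535.04517715 188.44509143 150.        ]] hinge [[632.04887616 -86.49177838  70.5       ]]
```

Request:
play_rows(
  moves=[
    {"tx":18.3,"ty":-38.3,"turn":1.5,"gripper":85},
    {"tx":18.3,"ty":-38.3,"turn":1.5},
    {"tx":18.3,"ty":-38.3,"turn":1.5},
    {"tx":18.3,"ty":-38.3,"turn":1.5},
    {"tx":18.3,"ty":-38.3,"turn":1.5},
    {"tx":18.3,"ty":-38.3,"turn":1.5},
    {"tx":18.3,"ty":-38.3,"turn":1.5},
    {"tx":18.3,"ty":-38.3,"turn":1.5},
    {"tx":18.3,"ty":-38.3,"turn":1.5},
    {"tx":18.3,"ty":-38.3,"turn":1.5},
    {"tx":18.3,"ty":-38.3,"turn":1.5},
    {"tx":18.3,"ty":-38.3,"turn":1.5},
    {"tx":18.3,"ty":-38.3,"turn":1.5},
    {"tx":18.3,"ty":-38.3,"turn":1.5},
    {"tx":18.3,"ty":-38.3,"turn":1.5},
    {"tx":18.3,"ty":-38.3,"turn":1.5},
  ],
  newtons=30,
)

```text
invalid input at $.moves[0]: expected keys tx, ty, tz, turn, gripper
```

```bash
cat >> h.py <<'E'
def wproj(s,P):
    p=params("wrist");t=(np.atleast_2d(P)-s["eef_pos"])@R.from_quat(s["tcp_rot"]).as_matrix()
    T=p["T_tool_cam"];c=(t-T[:3,3])@T[:3,:3];c=c*[1,-1,-1]
    rho=np.hypot(c[:,0],c[:,1]);th=np.arctan2(rho,c[:,2])
    return np.c_[p["cx"]+p["fx"]*th*c[:,0]/rho,p["cy"]+p["fx"]*th*c[:,1]/rho]
def snap(P,out,crop=None):
    s=read_state();im=cams.read_camera("wrist")
    for q in wproj(s,P): cv2.circle(im,tuple(np.round(q).astype(int)),2,(255,0,255),-1)
    if crop: x,y,w,h=crop;im=cv2.resize(im[y:y+h,x:x+w],None,fx=2,fy=2)
    cv2.imwrite(out,im)
    T=R.from_quat(s["tcp_rot"]).as_matrix();print(np.round(s["time"],2),s["eef_pos"].round(1),"yaw_y",np.degrees(np.arctan2(T[1,1],T[0,1])).round(1),"z",T[:,2].round(3),"F",s["wrist_force"].round(1),"w",round(s["width"]*85,1),"j",s["joints"].round(2))
E
python3 - <<'E'
from h import *
v=np.load("v.npy");v=[578.3,46.2,-.0477]
P=d2w(v,[knob(0),(-60,-205,70),(60,-205,70),(60,-55,70),(-60,-55,70),(-80,-225,12)])
print(P[0]);snap(P,"pics/w1.png")
E
```

```text
[ 540.22819758 -122.17617961  104.5       ]
0.2 [247.8 490.5 230.6] yaw_y 63.2 z [-0.001 -0.001 -1.   ] F [ 0.8  0.5 -0.1] w 84.9 j [-1.14  0.31  0.01  1.51 -0.    1.32 -0.03]
```

View pics/w1.png

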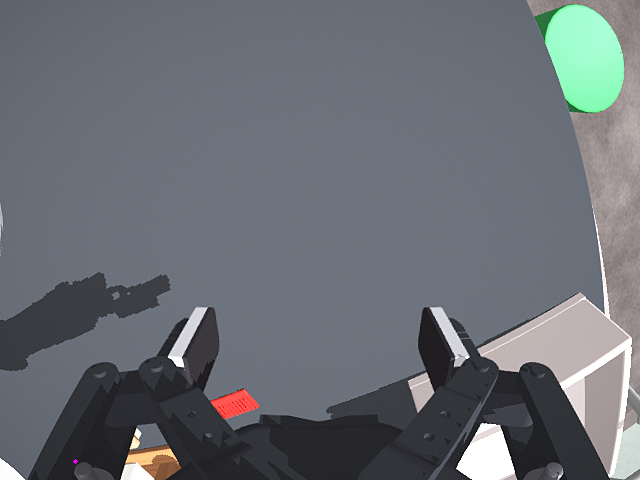

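The image shows only ledge and open fingers at the start pose (the move was refused: all keys required). Retrying.

Request:
play_rows(
  moves=[
    {"tx":18.3,"ty":-38.3,"tz":0,"turn":1.5,"gripper":85},
    {"tx":18.3,"ty":-38.3,"tz":0,"turn":1.5,"gripper":85},
    {"tx":18.3,"ty":-38.3,"tz":0,"turn":1.5,"gripper":85},
    {"tx":18.3,"ty":-38.3,"tz":0,"turn":1.5,"gripper":85},
    {"tx":18.3,"ty":-38.3,"tz":0,"turn":1.5,"gripper":85},
    {"tx":18.3,"ty":-38.3,"tz":0,"turn":1.5,"gripper":85},
    {"tx":18.3,"ty":-38.3,"tz":0,"turn":1.5,"gripper":85},
    {"tx":18.3,"ty":-38.3,"tz":0,"turn":1.5,"gripper":85},
    {"tx":18.3,"ty":-38.3,"tz":0,"turn":1.5,"gripper":85},
    {"tx":18.3,"ty":-38.3,"tz":0,"turn":1.5,"gripper":85},
    {"tx":18.3,"ty":-38.3,"tz":0,"turn":1.5,"gripper":85},
    {"tx":18.3,"ty":-38.3,"tz":0,"turn":1.5,"gripper":85},
    {"tx":18.3,"ty":-38.3,"tz":0,"turn":1.5,"gripper":85},
    {"tx":18.3,"ty":-38.3,"tz":0,"turn":1.5,"gripper":85},
    {"tx":18.3,"ty":-38.3,"tz":0,"turn":1.5,"gripper":85},
    {"tx":18.3,"ty":-38.3,"tz":0,"turn":1.5,"gripper":85},
  ],
  newtons=30,
)

```text
time: 2.25
eef_pos: [541.3, -122.8, 231.2]
tcp_rot: [0.024, 1.0, 0.0, 0.0]
wrist_force: [0.1, -0.5, -0.0]
width: 0.992
grasp_force: 0.0
```

Run:
```python
from h import *
v=[578.3,46.2,-.0477]
P=d2w(v,[knob(0),(-60,-205,70),(60,-205,70),(60,-55,70),(-60,-55,70),(-80,-225,12)])
snap(P,"pics/w2.png")
```

```text
2.25 [ 541.3 -122.8  231.2] yaw_y 87.3 z [ 0.  0. -1.] F [ 0.1 -0.5 -0. ] w 84.4 j [-0.18  0.34  0.5   1.51 -0.17  1.33  1.86]
```

View pics/w2.png

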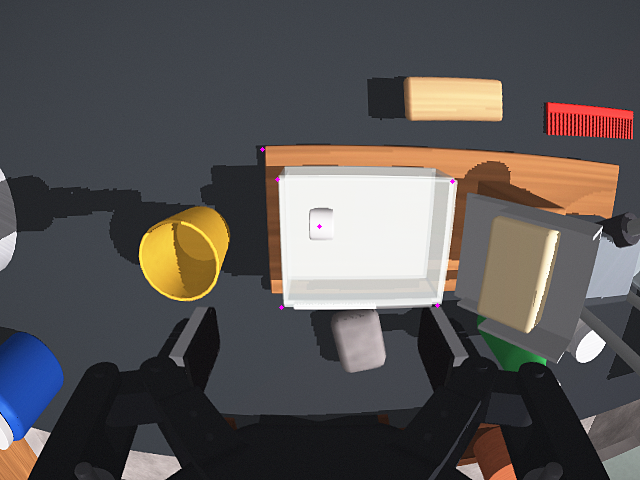

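The wrist view shows the box, the knob at (321,224) and overlay points matching within ~2 mm; lid is shut. Descending onto the knob and gripping.

Request:
play_rows(
  moves=[
    {"tx":-1,"ty":0,"tz":-30,"turn":0,"gripper":85},
    {"tx":0,"ty":0,"tz":-30,"turn":0,"gripper":60},
    {"tx":0,"ty":0,"tz":-30,"turn":0,"gripper":50},
    {"tx":0,"ty":0,"tz":-25,"turn":0,"gripper":50},
    {"tx":0,"ty":0,"tz":-15,"turn":0,"gripper":50},
    {"tx":0,"ty":0,"tz":-10,"turn":0,"gripper":50},
    {"tx":0,"ty":0,"tz":0,"turn":0,"gripper":30},
    {"tx":0,"ty":0,"tz":0,"turn":0,"gripper":10},
    {"tx":0,"ty":0,"tz":0,"turn":0,"gripper":10},
    {"tx":0,"ty":0,"tz":0,"turn":0,"gripper":10},
    {"tx":0,"ty":0,"tz":0,"turn":0,"gripper":10},
  ],
  newtons=30,
)

```text
time: 3.68
eef_pos: [540.3, -120.8, 91.8]
tcp_rot: [0.024, 1.0, 0.001, 0.001]
wrist_force: [-0.6, 3.1, 3.6]
width: 0.206
grasp_force: 34.9
```

Run:
```python
from h import *
a=np.linspace(0,1.8,19);W=d2w([0,0,-.0477],[knob(x) for x in a]);print(np.diff(W,axis=0).round(1).tolist(),(W[-1]-W[0]))
```

```text
[[3.8, -0.2, 8.8], [4.7, -0.2, 8.4], [5.5, -0.3, 7.9], [6.3, -0.3, 7.3], [7.0, -0.3, 6.6], [7.6, -0.4, 5.9], [8.1, -0.4, 5.1], [8.6, -0.4, 4.3], [9.0, -0.4, 3.4], [9.3, -0.4, 2.5], [9.5, -0.5, 1.5], [9.6, -0.5, 0.6], [9.6, -0.5, -0.4], [9.5, -0.5, -1.3], [9.3, -0.4, -2.3], [9.1, -0.4, -3.2], [8.7, -0.4, -4.1], [8.2, -0.4, -4.9]] [143.39571975  -6.8451682   45.92141556]
```

Request:
play_rows(
  moves=[
    {"tx":3.8,"ty":-0.2,"tz":8.8,"turn":0,"gripper":10},
    {"tx":4.7,"ty":-0.2,"tz":8.4,"turn":0,"gripper":10},
    {"tx":5.5,"ty":-0.3,"tz":7.9,"turn":0,"gripper":10},
    {"tx":6.3,"ty":-0.3,"tz":7.3,"turn":0,"gripper":10},
    {"tx":7.0,"ty":-0.3,"tz":6.6,"turn":0,"gripper":10},
    {"tx":7.6,"ty":-0.4,"tz":5.9,"turn":0,"gripper":10},
    {"tx":8.1,"ty":-0.4,"tz":5.1,"turn":0,"gripper":10},
    {"tx":8.6,"ty":-0.4,"tz":4.3,"turn":0,"gripper":10},
    {"tx":9.0,"ty":-0.4,"tz":3.4,"turn":0,"gripper":10},
  ],
)

```text
time: 4.8
eef_pos: [598.4, -123.4, 148.2]
tcp_rot: [0.024, 1.0, 0.001, -0.003]
wrist_force: [-1.3, 5.4, -4.4]
width: 0.203
grasp_force: 30.0
```

Request:
play_rows(
  moves=[
    {"tx":9.3,"ty":-0.4,"tz":2.5,"turn":0,"gripper":10},
    {"tx":9.5,"ty":-0.5,"tz":1.5,"turn":0,"gripper":10},
    {"tx":9.6,"ty":-0.5,"tz":0.6,"turn":0,"gripper":10},
    {"tx":9.6,"ty":-0.5,"tz":-0.4,"turn":0,"gripper":10},
    {"tx":9.5,"ty":-0.5,"tz":-1.3,"turn":0,"gripper":10},
    {"tx":9.3,"ty":-0.4,"tz":-2.3,"turn":0,"gripper":10},
    {"tx":9.1,"ty":-0.4,"tz":-3.2,"turn":0,"gripper":10},
    {"tx":8.7,"ty":-0.4,"tz":-4.1,"turn":0,"gripper":10},
    {"tx":8.2,"ty":-0.4,"tz":-4.9,"turn":0,"gripper":10},
    {"tx":0,"ty":0,"tz":0,"turn":0,"gripper":10},
  ],
)

```text
time: 6.05
eef_pos: [684.0, -127.3, 138.6]
tcp_rot: [0.024, 1.0, 0.001, 0.0]
wrist_force: [-0.0, 5.5, -0.2]
width: 0.202
grasp_force: 29.5
```

Request:
play_rows(
  moves=[
    {"tx":0,"ty":0,"tz":0,"turn":0,"gripper":45},
    {"tx":0,"ty":0,"tz":0,"turn":0,"gripper":45},
    {"tx":0,"ty":0,"tz":0,"turn":0,"gripper":45},
    {"tx":0,"ty":0,"tz":20,"turn":0,"gripper":45},
    {"tx":2,"ty":0,"tz":40,"turn":0,"gripper":45},
    {"tx":0,"ty":0,"tz":50,"turn":0,"gripper":45},
    {"tx":0,"ty":0,"tz":50,"turn":0,"gripper":45},
    {"tx":-20,"ty":0,"tz":30,"turn":0,"gripper":45},
    {"tx":-40,"ty":0,"tz":0,"turn":0,"gripper":45},
    {"tx":-50,"ty":0,"tz":0,"turn":0,"gripper":60},
    {"tx":-50,"ty":0,"tz":0,"turn":0,"gripper":85},
    {"tx":-50,"ty":0,"tz":0,"turn":0,"gripper":85},
    {"tx":-50,"ty":0,"tz":0,"turn":0,"gripper":85},
  ],
)

```text
time: 7.68
eef_pos: [423.3, -129.6, 327.7]
tcp_rot: [0.025, 1.0, -0.0, 0.0]
wrist_force: [0.3, -0.6, 0.3]
width: 0.993
grasp_force: 0.0
```

Run:
```python
from h import *
v=[578.3,46.2,-.0477]
snap(d2w(v,[(-50,140,150),(-40,80,250),(-40,200,250)]),"pics/w3.png")
a=cams.read_camera("scene")[130:370,200:420];b=cams.read_camera("side")[130:370,220:400]
cv2.imwrite("pics/lid.png",cv2.resize(np.hstack([a,b]),None,fx=2,fy=2,interpolation=cv2.INTER_CUBIC))
```

```text
7.68 [ 423.3 -129.6  327.7] yaw_y 87.1 z [ 0.001 -0.    -1.   ] F [ 0.3 -0.6  0.3] w 84.4 j [-0.22  0.04  0.51  1.6  -0.02  1.5   1.81]
```

View pics/lid.png

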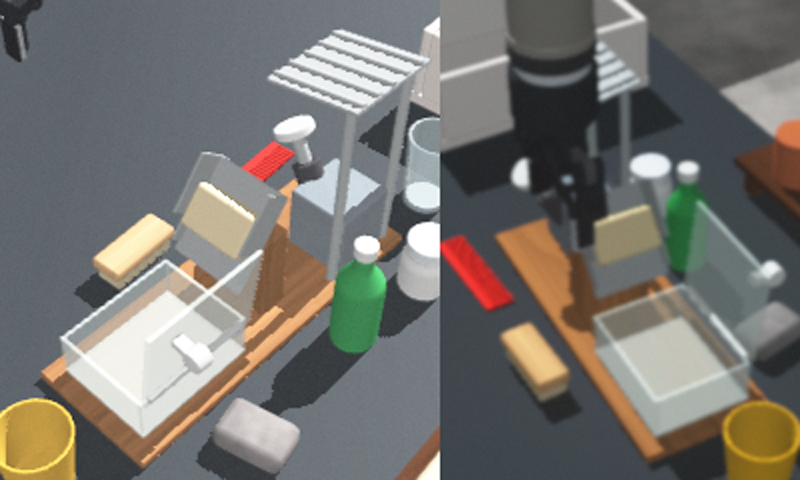

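The lid stands wide open just past upright, everything else in place. Moving to the plunger with the closing line along x, to press with one finger (the interface offers no tilt).

Request:
play_rows(
  moves=[
    {"tx":0,"ty":32,"tz":-17,"turn":-9,"gripper":85},
    {"tx":0,"ty":32,"tz":-17,"turn":-9,"gripper":85},
    {"tx":0,"ty":32,"tz":-17,"turn":-9,"gripper":85},
    {"tx":0,"ty":32,"tz":-17,"turn":-9,"gripper":85},
    {"tx":0,"ty":32,"tz":-17,"turn":-9,"gripper":85},
    {"tx":0,"ty":32,"tz":-17,"turn":-9,"gripper":85},
    {"tx":0,"ty":32,"tz":-17,"turn":-9,"gripper":85},
    {"tx":0,"ty":32,"tz":-17,"turn":-9,"gripper":85},
    {"tx":0,"ty":32,"tz":-17,"turn":-9,"gripper":85},
    {"tx":0,"ty":32,"tz":-17,"turn":-9,"gripper":85},
    {"tx":0,"ty":0,"tz":0,"turn":0,"gripper":85},
    {"tx":0,"ty":0,"tz":0,"turn":0,"gripper":85},
  ],
)

```text
time: 9.32
eef_pos: [426.3, 190.9, 157.4]
tcp_rot: [0.724, 0.69, -0.0, 0.001]
wrist_force: [0.3, -0.6, 0.0]
width: 0.997
grasp_force: 0.0
```

Run:
```python
from h import *
v=[578.3,46.2,-.0477]
snap(d2w(v,[(-50,140,150),(-40,80,250),(-40,200,250)]),"pics/w4.png")
a=cams.read_camera("scene")[60:300,200:420];b=cams.read_camera("side")[60:300,180:360]
cv2.imwrite("pics/p1.png",cv2.resize(np.hstack([a,b]),None,fx=2,fy=2,interpolation=cv2.INTER_CUBIC))
print(d2w(v,(-106,140,152)))
```

```text
9.32 [426.3 190.9 157.4] yaw_y -2.8 z [ 0.001 -0.001 -1.   ] F [ 0.3 -0.6  0. ] w 84.7 j [-0.67  0.2   0.24  1.85 -0.05  1.1  -0.45]
[[479.0960354  191.09504273 152.        ]]
```

View pics/p1.png

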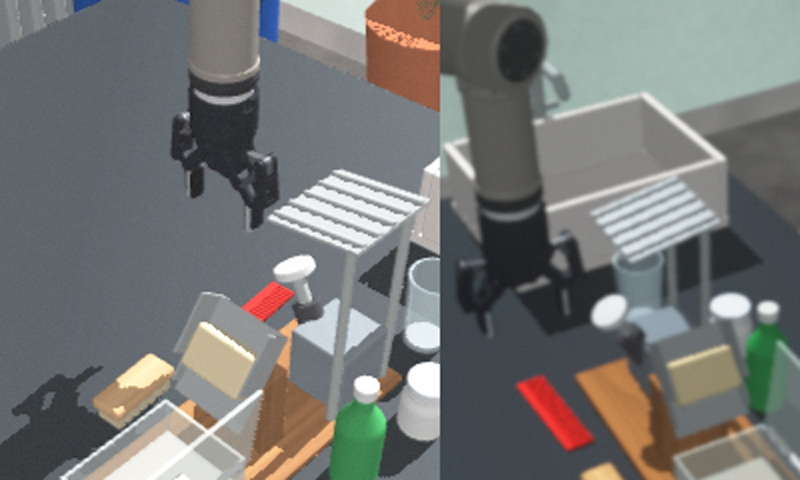

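The gripper is in front of the awning, cap clear at left-crop (295,268), finger line along x. Advancing over the cap.

Request:
play_rows(
  moves=[
    {"tx":18,"ty":0,"tz":-3,"turn":0,"gripper":85},
    {"tx":18,"ty":0,"tz":-2,"turn":0,"gripper":85},
    {"tx":11,"ty":0,"tz":-2,"turn":0,"gripper":85},
    {"tx":5.5,"ty":0,"tz":0,"turn":0,"gripper":85},
    {"tx":0,"ty":0,"tz":-3,"turn":0,"gripper":85},
    {"tx":0,"ty":0,"tz":-3,"turn":0,"gripper":85},
    {"tx":0,"ty":0,"tz":0,"turn":0,"gripper":85},
  ],
)

```text
time: 10.35
eef_pos: [470.4, 191.1, 141.3]
tcp_rot: [0.724, 0.69, -0.007, -0.005]
wrist_force: [-11.9, 0.4, -3.3]
width: 0.998
grasp_force: 0.0
```

Run:
```python
from h import *
v=[578.3,46.2,-.0477]
snap([[0,0,0]],"pics/w5.png")
a=cams.read_camera("scene")[60:300,250:470];b=cams.read_camera("side")[60:300,180:360]
cv2.imwrite("pics/p2.png",cv2.resize(np.hstack([a,b]),None,fx=2,fy=2,interpolation=cv2.INTER_CUBIC))
```

```text
10.35 [470.4 191.1 141.3] yaw_y -2.7 z [-0.016 -0.003 -1.   ] F [-11.9   0.4  -3.3] w 84.8 j [-0.62  0.31  0.25  1.76 -0.09  1.1  -0.38]
```

View pics/p2.png

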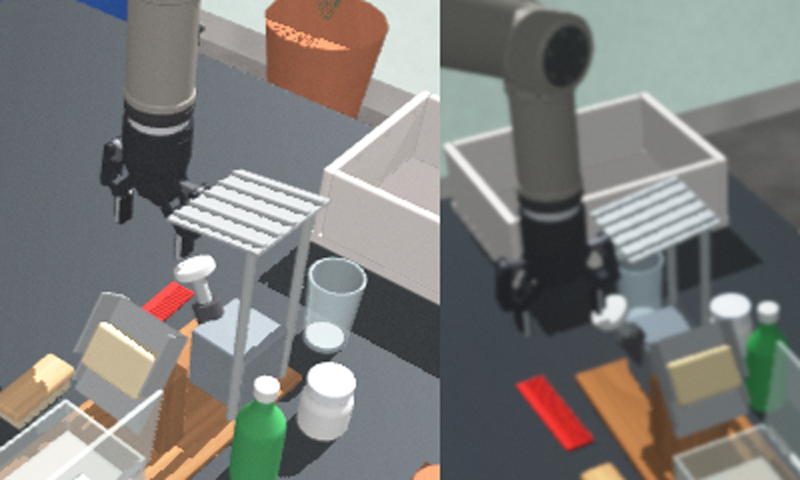

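The +x knuckle met the awning's front edge (12 N, no harm). Backing off and going lower at the cap's front part before advancing.

Request:
play_rows(
  moves=[
    {"tx":-10,"ty":0,"tz":0,"turn":0,"gripper":85},
    {"tx":-8,"ty":0,"tz":0,"turn":0,"gripper":85},
    {"tx":0,"ty":0,"tz":-4,"turn":0,"gripper":85},
    {"tx":0,"ty":0,"tz":-4,"turn":0,"gripper":85},
    {"tx":0,"ty":0,"tz":-3,"turn":0,"gripper":85},
    {"tx":0,"ty":0,"tz":0,"turn":0,"gripper":85},
  ],
)

```text
time: 11.25
eef_pos: [459.7, 191.1, 133.0]
tcp_rot: [0.724, 0.69, -0.0, 0.0]
wrist_force: [1.0, 0.5, -0.5]
width: 0.995
grasp_force: 0.0
```

Request:
play_rows(
  moves=[
    {"tx":3,"ty":0,"tz":0,"turn":0,"gripper":85},
    {"tx":3,"ty":0,"tz":0,"turn":0,"gripper":85},
    {"tx":0,"ty":0,"tz":0,"turn":0,"gripper":85},
  ],
)

```text
time: 11.62
eef_pos: [466.1, 191.2, 133.5]
tcp_rot: [0.724, 0.69, 0.0, 0.0]
wrist_force: [0.3, -0.3, -0.2]
width: 0.996
grasp_force: 0.0
```

Request:
play_rows(
  moves=[
    {"tx":1,"ty":0,"tz":-3,"turn":0,"gripper":85},
    {"tx":1.5,"ty":0,"tz":-3,"turn":0,"gripper":85},
    {"tx":1.5,"ty":0,"tz":-3,"turn":0,"gripper":85},
    {"tx":0,"ty":0,"tz":0,"turn":0,"gripper":85},
  ],
)

```text
time: 12.12
eef_pos: [469.8, 191.2, 124.4]
tcp_rot: [0.724, 0.69, -0.0, 0.0]
wrist_force: [-0.7, -1.3, 2.4]
width: 0.995
grasp_force: 1.3
```

Request:
play_rows(
  moves=[
    {"tx":1.6,"ty":0,"tz":-3,"turn":0,"gripper":85},
    {"tx":1.6,"ty":0,"tz":-3,"turn":0,"gripper":85},
    {"tx":1.6,"ty":0,"tz":-3,"turn":0,"gripper":85},
    {"tx":1.6,"ty":0,"tz":-3,"turn":0,"gripper":85},
    {"tx":1.6,"ty":0,"tz":-3,"turn":0,"gripper":85},
    {"tx":0,"ty":0,"tz":0,"turn":0,"gripper":85},
  ],
)

```text
time: 12.88
eef_pos: [477.8, 190.9, 109.3]
tcp_rot: [0.724, 0.689, -0.0, 0.0]
wrist_force: [-2.3, -1.1, 5.1]
width: 0.997
grasp_force: 3.0
```

Request:
play_rows(
  moves=[
    {"tx":1.6,"ty":0,"tz":-3,"turn":0,"gripper":85},
    {"tx":1.6,"ty":0,"tz":-3,"turn":0,"gripper":85},
    {"tx":1.6,"ty":0,"tz":-3,"turn":0,"gripper":85},
    {"tx":1.6,"ty":0,"tz":-3,"turn":0,"gripper":85},
    {"tx":0,"ty":0,"tz":0,"turn":0,"gripper":85},
  ],
)

```text
time: 13.5
eef_pos: [483.0, 190.8, 99.8]
tcp_rot: [0.724, 0.689, -0.001, -0.001]
wrist_force: [-10.8, -3.8, 21.4]
width: 0.996
grasp_force: 12.0
```

The stop is reached (24 N along the stroke). Hold for the soap, then retreat along the stroke.

Request:
play_rows(
  moves=[
    {"tx":0,"ty":0,"tz":0,"turn":0,"gripper":85},
    {"tx":0,"ty":0,"tz":0,"turn":0,"gripper":85},
    {"tx":0,"ty":0,"tz":0,"turn":0,"gripper":85},
    {"tx":0,"ty":0,"tz":0,"turn":0,"gripper":85},
    {"tx":0,"ty":0,"tz":0,"turn":0,"gripper":85},
    {"tx":0,"ty":0,"tz":0,"turn":0,"gripper":85},
    {"tx":0,"ty":0,"tz":0,"turn":0,"gripper":85},
    {"tx":0,"ty":0,"tz":0,"turn":0,"gripper":85},
    {"tx":0,"ty":0,"tz":0,"turn":0,"gripper":85},
    {"tx":0,"ty":0,"tz":0,"turn":0,"gripper":85},
  ],
)

```text
time: 14.75
eef_pos: [483.0, 190.8, 99.8]
tcp_rot: [0.724, 0.689, -0.001, -0.001]
wrist_force: [-10.6, -4.2, 20.4]
width: 0.994
grasp_force: 11.8
```

Run:
```python
from h import *
snap([[0,0,0]],"pics/w6.png")
a=cams.read_camera("scene")[130:370,200:420];b=cams.read_camera("side")[130:370,220:400]
cv2.imwrite("pics/p3.png",cv2.resize(np.hstack([a,b]),None,fx=2,fy=2,interpolation=cv2.INTER_CUBIC))
```

```text
14.75 [483.  190.8  99.8] yaw_y -2.8 z [-0.002  0.    -1.   ] F [-10.6  -4.2  20.4] w 84.5 j [-0.61  0.37  0.25  1.79 -0.11  1.   -0.36]
```

View pics/p3.png

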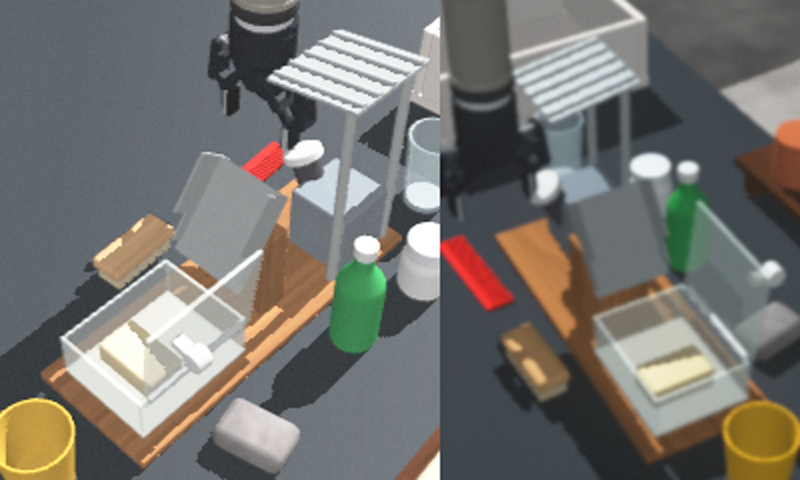

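The chute is empty, the soap lies in the box (left crop (135,355)), lid still open. Releasing the plunger and returning to the lid.

Request:
play_rows(
  moves=[
    {"tx":-1.6,"ty":0,"tz":3,"turn":0,"gripper":85},
    {"tx":-2,"ty":0,"tz":4,"turn":0,"gripper":85},
    {"tx":-3,"ty":0,"tz":5,"turn":0,"gripper":85},
    {"tx":-3,"ty":0,"tz":5,"turn":0,"gripper":85},
    {"tx":-4,"ty":0,"tz":6,"turn":0,"gripper":85},
    {"tx":-4,"ty":0,"tz":6,"turn":0,"gripper":85},
    {"tx":-5,"ty":0,"tz":6,"turn":0,"gripper":85},
    {"tx":-5,"ty":0,"tz":4,"turn":0,"gripper":85},
    {"tx":-10,"ty":0,"tz":2,"turn":0,"gripper":85},
    {"tx":-20,"ty":0,"tz":0,"turn":0,"gripper":85},
  ],
)

```text
time: 16.15
eef_pos: [425.9, 191.1, 138.3]
tcp_rot: [0.724, 0.689, -0.0, 0.0]
wrist_force: [0.4, -1.0, 1.2]
width: 0.994
grasp_force: 0.0
```

Request:
play_rows(
  moves=[
    {"tx":0,"ty":0,"tz":30,"turn":0,"gripper":85},
    {"tx":0,"ty":-32,"tz":20,"turn":9,"gripper":85},
    {"tx":0,"ty":-32,"tz":17,"turn":9,"gripper":85},
    {"tx":0,"ty":-32,"tz":17,"turn":9,"gripper":85},
    {"tx":0,"ty":-32,"tz":17,"turn":9,"gripper":85},
    {"tx":0,"ty":-32,"tz":17,"turn":9,"gripper":85},
    {"tx":0,"ty":-32,"tz":17,"turn":9,"gripper":85},
    {"tx":0,"ty":-32,"tz":17,"turn":9,"gripper":85},
    {"tx":0,"ty":-32,"tz":17,"turn":9,"gripper":85},
    {"tx":0,"ty":-32,"tz":17,"turn":9,"gripper":85},
    {"tx":0,"ty":-30,"tz":7,"turn":9,"gripper":85},
    {"tx":0,"ty":0,"tz":0,"turn":0,"gripper":45},
  ],
)

```text
time: 17.65
eef_pos: [425.6, -129.4, 331.7]
tcp_rot: [0.027, 1.0, -0.0, 0.0]
wrist_force: [-0.3, 0.6, 0.1]
width: 0.81
grasp_force: 0.0
```

Request:
play_rows(
  moves=[
    {"tx":45,"ty":0.4,"tz":0,"turn":0,"gripper":45},
    {"tx":45,"ty":0.4,"tz":0,"turn":0,"gripper":45},
    {"tx":45,"ty":0.4,"tz":0,"turn":0,"gripper":45},
    {"tx":45,"ty":0.4,"tz":0,"turn":0,"gripper":45},
    {"tx":45,"ty":0.4,"tz":0,"turn":0,"gripper":45},
    {"tx":34,"ty":0,"tz":0,"turn":0,"gripper":45},
    {"tx":0,"ty":0,"tz":-40,"turn":0,"gripper":45},
    {"tx":0,"ty":0,"tz":-40,"turn":0,"gripper":45},
    {"tx":0,"ty":0,"tz":-30,"turn":0,"gripper":45},
    {"tx":0,"ty":0,"tz":0,"turn":0,"gripper":45},
  ],
)

```text
time: 18.9
eef_pos: [683.3, -121.8, 217.1]
tcp_rot: [0.024, 1.0, 0.002, -0.004]
wrist_force: [-0.1, 0.3, 0.6]
width: 0.529
grasp_force: 0.0
```

Request:
play_rows(
  moves=[
    {"tx":0,"ty":0,"tz":0,"turn":0,"gripper":45},
    {"tx":0,"ty":0,"tz":0,"turn":0,"gripper":45},
  ],
)

```text
time: 19.15
eef_pos: [686.5, -124.8, 223.7]
tcp_rot: [0.024, 1.0, -0.0, 0.002]
wrist_force: [-0.0, -0.3, 1.4]
width: 0.529
grasp_force: 0.0
```

Request:
play_rows(
  moves=[
    {"tx":-1,"ty":-2.3,"tz":-25,"turn":0,"gripper":45},
    {"tx":0,"ty":0,"tz":-25,"turn":0,"gripper":45},
    {"tx":0,"ty":0,"tz":-20,"turn":0,"gripper":45},
    {"tx":0,"ty":0,"tz":-12,"turn":0,"gripper":45},
    {"tx":0,"ty":0,"tz":0,"turn":0,"gripper":45},
    {"tx":0,"ty":0,"tz":0,"turn":0,"gripper":45},
  ],
)

```text
time: 19.9
eef_pos: [685.3, -127.4, 140.8]
tcp_rot: [0.024, 1.0, -0.0, 0.001]
wrist_force: [-0.3, 0.7, -0.0]
width: 0.524
grasp_force: 0.0
```

Request:
play_rows(
  moves=[
    {"tx":0,"ty":0,"tz":-1,"turn":0,"gripper":25},
    {"tx":0,"ty":0,"tz":-1,"turn":0,"gripper":10},
    {"tx":0,"ty":0,"tz":0,"turn":0,"gripper":10},
    {"tx":0,"ty":0,"tz":0,"turn":0,"gripper":10},
    {"tx":0,"ty":0,"tz":0,"turn":0,"gripper":10},
  ],
  newtons=30,
)

```text
time: 20.52
eef_pos: [685.5, -127.3, 138.6]
tcp_rot: [0.024, 1.0, -0.0, 0.001]
wrist_force: [0.8, -0.2, 5.2]
width: 0.205
grasp_force: 31.4
```

Request:
play_rows(
  moves=[
    {"tx":-8.2,"ty":0.4,"tz":4.9,"turn":0,"gripper":10},
    {"tx":-8.7,"ty":0.4,"tz":4.1,"turn":0,"gripper":10},
    {"tx":-9.1,"ty":0.4,"tz":3.2,"turn":0,"gripper":10},
    {"tx":-9.3,"ty":0.4,"tz":2.3,"turn":0,"gripper":10},
    {"tx":-9.5,"ty":0.5,"tz":1.3,"turn":0,"gripper":10},
    {"tx":-9.6,"ty":0.5,"tz":0.4,"turn":0,"gripper":10},
    {"tx":-9.6,"ty":0.5,"tz":-0.6,"turn":0,"gripper":10},
    {"tx":-9.5,"ty":0.5,"tz":-1.5,"turn":0,"gripper":10},
    {"tx":-9.3,"ty":0.4,"tz":-2.5,"turn":0,"gripper":10},
    {"tx":-9.0,"ty":0.4,"tz":-3.4,"turn":0,"gripper":10},
  ],
)

```text
time: 21.78
eef_pos: [592.1, -123.0, 146.0]
tcp_rot: [0.024, 1.0, -0.0, 0.0]
wrist_force: [2.0, -1.5, 4.1]
width: 0.2
grasp_force: 33.9
```

Request:
play_rows(
  moves=[
    {"tx":-8.6,"ty":0.4,"tz":-4.3,"turn":0,"gripper":10},
    {"tx":-8.1,"ty":0.4,"tz":-5.1,"turn":0,"gripper":10},
    {"tx":-7.6,"ty":0.4,"tz":-5.9,"turn":0,"gripper":10},
    {"tx":-7.0,"ty":0.3,"tz":-6.6,"turn":0,"gripper":10},
    {"tx":-6.3,"ty":0.3,"tz":-7.3,"turn":0,"gripper":10},
    {"tx":-5.5,"ty":0.3,"tz":-7.9,"turn":0,"gripper":10},
    {"tx":-4.7,"ty":0.2,"tz":-8.4,"turn":0,"gripper":10},
    {"tx":0,"ty":0,"tz":0,"turn":0,"gripper":10},
  ],
)

```text
time: 22.78
eef_pos: [541.6, -120.7, 98.8]
tcp_rot: [0.025, 1.0, 0.0, -0.003]
wrist_force: [-2.8, -2.3, 1.6]
width: 0.204
grasp_force: 36.3
```

Request:
play_rows(
  moves=[
    {"tx":-2,"ty":0,"tz":-5,"turn":0,"gripper":10},
    {"tx":-1,"ty":0,"tz":-4,"turn":0,"gripper":10},
    {"tx":0,"ty":0,"tz":0,"turn":0,"gripper":10},
    {"tx":0,"ty":0,"tz":0,"turn":0,"gripper":10},
  ],
)

```text
time: 23.28
eef_pos: [538.6, -120.6, 91.2]
tcp_rot: [0.025, 1.0, 0.0, -0.003]
wrist_force: [-6.3, -1.4, 9.7]
width: 0.204
grasp_force: 37.8
```

Request:
play_rows(
  moves=[
    {"tx":1,"ty":0,"tz":-2,"turn":0,"gripper":10},
    {"tx":0,"ty":0,"tz":0,"turn":0,"gripper":10},
    {"tx":0,"ty":0,"tz":0,"turn":0,"gripper":10},
  ],
)

```text
time: 23.65
eef_pos: [538.6, -120.7, 91.0]
tcp_rot: [0.025, 1.0, 0.001, -0.004]
wrist_force: [-11.9, 0.9, 20.4]
width: 0.202
grasp_force: 39.3
```

Hard stop at the same height (20 N, no motion): the lid is shut. Releasing and retreating.

Request:
play_rows(
  moves=[
    {"tx":0,"ty":0,"tz":1,"turn":0,"gripper":25},
    {"tx":0,"ty":0,"tz":0,"turn":0,"gripper":45},
    {"tx":0,"ty":0,"tz":0,"turn":0,"gripper":50},
    {"tx":0,"ty":0,"tz":0,"turn":0,"gripper":50},
    {"tx":0,"ty":0,"tz":15,"turn":0,"gripper":50},
    {"tx":0,"ty":0,"tz":30,"turn":0,"gripper":50},
    {"tx":0,"ty":0,"tz":50,"turn":0,"gripper":50},
    {"tx":0,"ty":0,"tz":50,"turn":0,"gripper":50},
    {"tx":-40,"ty":0,"tz":20,"turn":0,"gripper":50},
    {"tx":-50,"ty":0,"tz":0,"turn":0,"gripper":50},
    {"tx":-50,"ty":0,"tz":0,"turn":0,"gripper":50},
    {"tx":0,"ty":0,"tz":0,"turn":0,"gripper":50},
  ],
)

```text
time: 25.15
eef_pos: [399.3, -120.9, 255.8]
tcp_rot: [0.026, 1.0, 0.002, -0.0]
wrist_force: [-0.1, -0.2, 0.5]
width: 0.589
grasp_force: 0.0
```

Run:
```python
from h import *
v=[578.3,46.2,-.0477];P=d2w(v,[knob(0),(-50,140,150)])
ims=[]
for n,(x,y) in {"scene":(200,130),"side":(220,130)}.items():
    im=cv2.resize(cams.read_camera(n)[y:y+240,x:x+190],None,fx=2,fy=2,interpolation=cv2.INTER_CUBIC)
    for q in proj(n,P): cv2.circle(im,tuple(np.round((q-[x,y]+.5)*2).astype(int)),2,(255,0,255),-1)
    ims.append(im)
cv2.imwrite("pics/end.png",np.hstack(ims))
```

```text
(no output)
```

View pics/end.png

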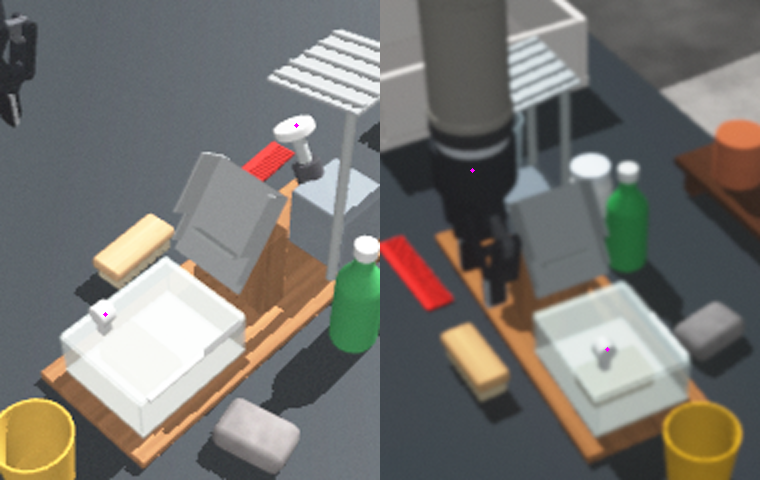

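The final picture shows the lid shut (knob on its predicted a=0 spot, (105,314)), the soap inside, the plunger back out and the bystanders in place.

```bash
python3 -c "
from plant import workorder;print(workorder.sign_off())"
```

```text
the job is handed in; nothing more can be done
None
```

The job is handed in at about 25 s: the soap is in the box, the lid is pressed shut and the plunger is back out. The bystanders in view stand where they were, and one gripper knuckle briefly touched the awning edge at about 12 N.

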